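# Load a stacking rack and socket its upper frame

## Robot

A 6-joint arm with a two-finger parallel gripper is mounted at the origin on a cart in front of the work surface, level with it; the furniture and walls round the work are solid. World frame = base frame: x ahead of the robot, y to its left, z up, the work surface at z = 0. Lengths are in m, angles in degrees, forces in N, time in s.
With the tool pointing down it reaches from about 0.325 to 0.775 m from the base axis. Payload 5.5 kg.
Tool frame: the origin (TCP) lies at the centre of the arm's flange, where the gripper is bolted on; the fingertips stand 182 mm ahead of it and the grasp point (between the pads) lies 163 mm ahead of it; z points along the fingers, y is the line along which they close (so a half turn about z gives the same grasp; the last joint's range is limited). The gripper opens to 88 mm and grips with 3 to 60 N. Pads are 20 mm wide; open, the fingers measure 115 mm over their backs; the gripper's body (75 mm by 178 mm) begins 61 mm behind the grasp point.
Start: joints at [-66.274, 5.22, 70.514, -0, 104.267, -3.249], TCP at [0.272, -0.535, 0.405] pointing down, gripper open.
Joint ranges: [-164.24, 164.24], [-49.07, 125.15], [9.68, 141.18], [-86.29, 266.29], [3.28, 154.24], [-151.56, 151.56]. Speed limits (degrees/s): [147.25, 147.25, 172.46, 180, 180, 180].

## Interface

Orientations are given as [roll, pitch, yaw] about the fixed x, y, z axes, in that order (R = Rz(yaw) Ry(pitch) Rx(roll)).
In Python, from station import r gives the robot as it stands. The module is installed in compiled form; this text tells all that it offers. Calls block until the motion is done:
- r.reach(position, orientation): joint-space move of the TCP to a pose.
- r.servo_line(position, rotation=None, speed=0.15): straight line of the TCP; rotation=None keeps the orientation; speed is the mean speed in m/s.
- r.move_joints(angles): joint-space move.
- r.let_go() and r.grab(squeeze=None): open the fingers fully, or close them until they stop; squeeze is the grip in N (None keeps the last).
- r.wait(seconds).
- r.inverse_kinematics(position, orientation): joint angles nearest the present ones, or None.
- r.sense(): the state.
- r.snapshot(name): name is "scene" or "top" or "wrist"; returns a dict with "frame" (384x512x3 uint8, red, green, blue), "fx", "fy", "cx", "cy" (pixels), "R" (3x3) and "t" (3): a world point X has camera coordinates R X + t. Camera axes: x right, y down, z forward; pixel columns grow to the right and rows downward; lengths in m; the calibration is good to about 2 mm. A picture is of the moment at which its call begins. There is no depth.
A pose or a line that the arm cannot do raises r.IKError and nothing moves.
- r.hand_in(): hands the job in; it is judged then, once.
The state is a dict: "clock": time; "joints": joint angles; "joint_vel": joint speeds; "joint_torque": joint torques, N m; "tcp_pos": TCP position; "orientation": TCP orientation; "contact_force": force on the tool from outside, world axes, zero at the start; "torque": the same for the moment, N m; "opening": finger opening in m; "gripper_force": force on a finger pad.
Only numpy, scipy, OpenCV 4.12 (cv2) and the standard library are available. Lean on these libraries where they do the work, as an engineer would, in place of code of your own. Each camera call takes 0.05 s, during which the arm holds its last target. There are 200 camera calls.

## Task

Load and close the small stacking rack: first lay the strip of capped cutters from the grey pad upright in the middle of the lower frame's deck, along the deck's length, and let go of it. Then take the upper frame off the sloping rest by its grip plate and lower it gently over the strip, not letting it drop, until its four corner posts stand fully home in the four corner sockets of the lower frame. Leave the bottle, the mug and the tape measure standing where they are.

Things in the scene. Friction and masses are not known exactly. Their poses are not given: they have to be found in the camera images.
- lower_frame: Grey lower frame, fixed on the desk: flat deck (top 14 mm above desk) with a square steel socket at each corner; 146 x 110 mm over all, x its long axis, z up. Origin on the desk under its centre. Socket centres at x = +-60, y = +-42 mm; each is 17 mm square inside, with a flared mouth that ends 33 mm above the desk (24 mm wide there); socket floor 6 mm above the desk.
- deck (a point): Centre of the top face of the lower frame's deck (14 mm above the desk), axes as the lower frame.
- upper_frame: Loose aluminium frame, 0.3 to 0.55 kg: four round corner posts (14 mm dia., tapered tips) at x = +-60, y = +-42 mm under a slatted deck, 138 x 102 mm, 58 to 64 mm above the origin. Origin midway between post tips, x its long axis, z up through the grip plate. A half turn about z makes no difference. Starts on the rest, leaning 32 degrees. Seated, its origin is 6 mm above the lower frame's.
- grip_plate (a point): Middle of the upper frame's upright grip plate, 86 mm along z from the frame's origin, axes as the upper frame. The plate is 12 mm thick (along x), 64 mm long (along y) and stands in the middle of the deck, from 64 to 106 mm along z.
- rest: Sloping rest of aluminium, fixed on the desk, 146 x 118 mm, with a board that rises 32 degrees towards its +x (away from the robot) from 17 to 99 mm height; a ledge 13 mm high along its low edge stops the upper frame's posts. Origin on the desk under its centre.
- cutter_strip: Loose yellow foam strip with four green-capped cutters standing in it, lying on the grey pad: 22 (x) x 90 (y) x 40 mm (z up). Origin at the centre of its underside. The foam is 20 mm high; above it the caps are 12 mm wide. About 50 g.
- pad: Flat grey pad, fixed on the desk, 70 (x) x 120 (y) x 10 mm high, on which the strip of cutters lies at the start. Origin at the centre of its underside.
- machine_head (a point): Lower front edge of the fixed boom and head of the laser machine that hang over the back of the desk: solid from this edge 120 mm away from the robot (+x) and from this height (0.33 m) up to 0.47 m, from the left wall to 0.38 m right of this point. Keep the wrist and gripper on the near side of it.
- bottle: White round bottle with a cap, 68 mm diameter, 159 mm high, standing loose on the desk between the work places, to be left alone. Origin at the centre of its underside.
- mug: White mug, 92 mm diameter, 127 mm over the handle, 95 mm high, standing loose on the desk between the work places, to be left alone. Origin at the centre of its underside's bounding box, z up.
- tape: Black and orange tape measure, 64 x 132 x 35 mm, lying loose behind the work places, to be left alone. Origin at the centre of its underside.
There are look-alikes about, which are no part of the job. What is shaped like the cutter_strip but blue is not meant.

How it is judged:
By the outcome, as a careful person would: the job done as asked, in the order asked, and still so for the second after the job is handed in, with the robot touching nothing.
It also fails if it takes over 67 s, if anything falls off the work surface, if the arm or the gripper's body presses on something with over 40 N, if the wrist force passes 120 N, or if a joint passes its speed limit or range.

## Working session

There is one attempt and no reset: what is moved stays moved. The work goes in short steps, each a Python script; the robot and the scene stay as the last script left them, time stands still between calls to the robot, and variables do not carry over. Pictures are saved under pics/ and viewed, at most 10 in all, crops included, and the job is handed in when it is done.

```bash
mkdir -p pics; python3 - <<'E'
from station import r
import cv2,numpy as np,pickle
d={}
for n in("scene","top"):
    s=r.snapshot(n);d[n]=s
    cv2.imwrite(f"pics/{n}0.png",cv2.resize(s["frame"][:,:,::-1],(800,600),interpolation=cv2.INTER_CUBIC))
    print(n,s["fx"],s["cx"],s["cy"],np.round(s["R"],3).tolist(),np.round(s["t"],3), np.round(-np.array(s["R"]).T@s["t"],3))
pickle.dump(d,open("d0.pkl","wb"))
print(r.sense())
E
```

```text
scene 467.3778185196165 249.92227050479624 187.43608860501544 [[0.885, -0.465, 0.007], [-0.394, -0.757, -0.521], [0.248, 0.459, -0.853]] [-0.448  0.419  1.297] [ 0.241 -0.486  1.328]
top 349.887457380059 254.30982942673535 185.80189799615886 [[-0.224, -0.975, -0.007], [-0.94, 0.218, -0.264], [0.258, -0.053, -0.965]] [0.22 0.6  1.01] [0.352 0.137 1.134]
{'clock': 0.1, 'joints': array([-6.62739877e+01,  5.25952214e+00,  7.05736681e+01, -1.47204207e-03,
        1.04265195e+02, -3.24849973e+00]), 'joint_vel': array([ 0.03409981, -0.04368983, -0.04078768, -0.00350554, -0.03103585,
        0.0113685 ]), 'joint_torque': array([ 2.43730530e-03, -4.47857666e+01, -4.07568705e+01,  7.00190733e-02,
        2.84399564e-02, -1.19199258e-04]), 'tcp_pos': array([ 0.27217771, -0.53478373,  0.40362499]), 'orientation': array([-1.79901692e+02, -4.15018013e-03,  2.69741469e+01]), 'contact_force': array([-0.29116754,  0.4395286 , -0.14076816]), 'torque': array([-0.02870101, -0.02977128, -0.04134166]), 'gripper_force': 0.0, 'opening': 0.08779916884689494}
```

View pics/scene0.png

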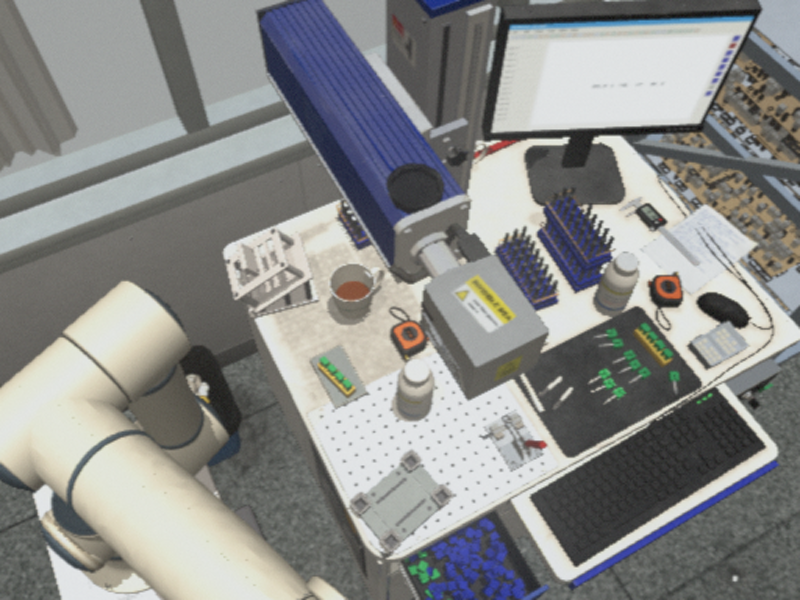

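View pics/top0.png

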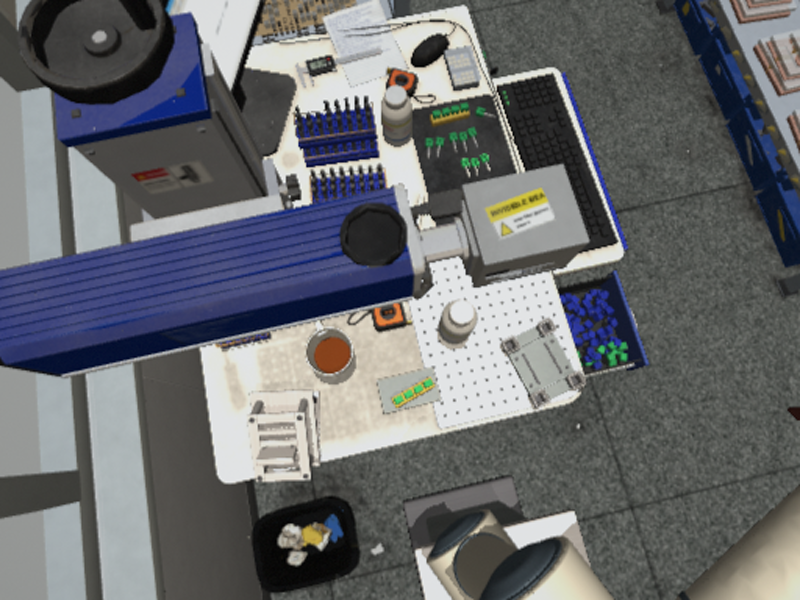

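The two pictures show the lower frame at top (542,362) / scene (402,498), the strip at top (410,390) / scene (338,373), and the upper frame on its rest at top (283,437) / scene (270,270). The bottle stands at top (457,320), between the strip and the lower frame. Next I'll enlarge the three work pieces in both views.

```bash
cat > h.py <<'E'
import numpy as np,cv2
def ray(s,u,v):
    R=np.array(s["R"]);t=np.array(s["t"]);c=-R.T@t
    return c,R.T@np.array([(u-s["cx"])/s["fx"],(v-s["cy"])/s["fy"],1])
def at(s,u,v,z):
    c,d=ray(s,u,v);return c+d*(z-c[2])/d[2]
def proj(s,X):
    p=np.asarray(X)@np.array(s["R"]).T+np.array(s["t"]);return np.c_[p[:,0]/p[:,2]*s["fx"]+s["cx"],p[:,1]/p[:,2]*s["fy"]+s["cy"]]
E
python3 - <<'E'
from h import *
import pickle
d=pickle.load(open("d0.pkl","rb"))
rows=[]
for n,cs in(("top",[(347,232),(261,250),(181,280)]),("scene",[(257,319),(216,239),(173,173)])):
    rows.append(np.hstack([cv2.resize(d[n]["frame"][v-37:v+38,u-33:u+33,::-1],(264,300),interpolation=cv2.INTER_CUBIC) for u,v in cs]))
    print(n,[(u-33,v-37) for u,v in cs])
cv2.imwrite("pics/c1.png",np.vstack(rows))
q=1/1.5625
for nm,n,u,v,z in[("lower","top",542,362,.014),("lower","scene",402,498,.014),("strip","top",413,391,.05),("strip","scene",337,372,.05),("plate","top",278,455,.15),("plate","scene",275,262,.15),("bottle","top",462,313,.159),("bottle","scene",415,370,.159),("mug","top",331,352,.08)]:
    print(nm,n,at(d[n],u*q,v*q,z).round(3))
E
```

```text
top [(314, 195), (228, 213), (148, 243)]
scene [(224, 282), (183, 202), (140, 136)]
lower top [ 0.437 -0.178  0.014]
lower scene [ 0.439 -0.172  0.014]
strip top [0.436 0.094 0.05 ]
strip scene [0.438 0.091 0.05 ]
plate top [0.375 0.35  0.15 ]
plate scene [0.417 0.313 0.15 ]
bottle top [ 0.545 -0.021  0.159]
bottle scene [ 0.544 -0.019  0.159]
mug top [0.542 0.233 0.08 ]
```

View pics/c1.png

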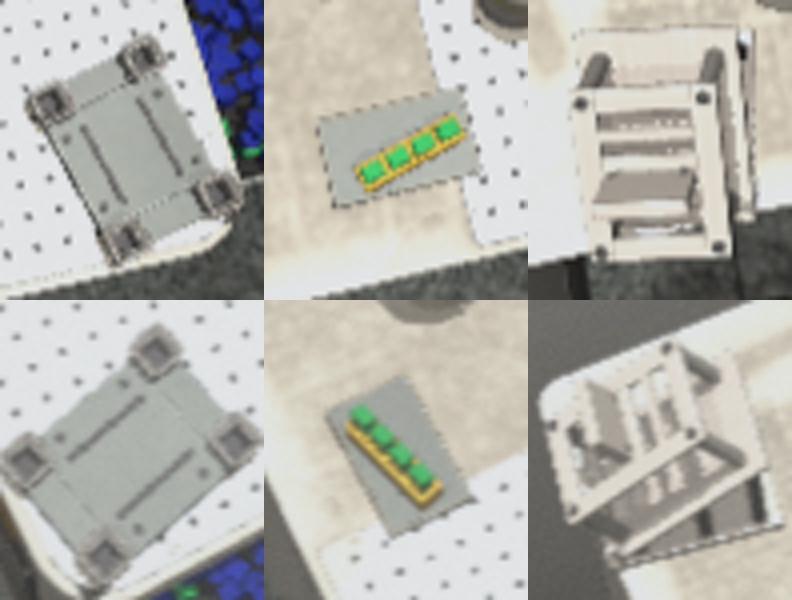

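The crops show the four socket mouths, the four green caps and the four bolt heads on the upper frame's deck clearly in both views. Next I'll fit the poses from both views together.

```bash
cat > fit.py <<'E'
from h import *
import pickle
from scipy.optimize import least_squares
from scipy.spatial.transform import Rotation as Ro
d=pickle.load(open("d0.pkl","rb"))
def cr(ox,oy,tx,ty,pts): return np.array([(ox+(x-tx+.5)/4-.5,oy+(y-ty+.5)/4-.5) for x,y in pts])
def fit(model,pose,x0,obs):
    f=lambda p:np.concatenate([(proj(d[n],(pose(p)[0].apply(model)+pose(p)[1]))-o).ravel() for n,o in obs.items()])
    s=least_squares(f,x0,loss="soft_l1");return s.x,f(s.x).reshape(-1,2).round(1).tolist()
yz=lambda z:(lambda p:(Ro.from_euler("z",p[2]),np.array([p[0],p[1],z])))
# lower: far-left, far-right, near-left, near-right in top view
P=cr(314,195,0,0,[(145,57),(217,190),(50,103),(126,240)]);Q=cr(224,282,0,300,[(237,440),(105,553),(155,350),(27,460)])
M=np.array([(60,42,33),(-60,42,33),(60,-42,33),(-60,-42,33)])/1e3
print("lower",best:=min((fit(M,yz(0),[.437,-.175,a],{"top":P,"scene":Q}) for a in np.arange(-3,3,.7)),key=lambda b:np.abs(b[1]).sum()))
M2=np.array([(0,y,40) for y in(33,11,-11,-33)])/1e3
P=cr(228,213,264,0,[(373,172),(399,157),(423,143),(448,129)]);Q=cr(183,202,264,300,[(361,414),(380,435),(401,455),(423,474)])
for k in(33,31,29,28):
    M2[:,1]=np.array([k,k/3,-k/3,-k])/1e3;b=min((fit(M2,yz(.01),[.437,.09,a],{"top":P,"scene":Q}) for a in np.arange(-3,3,.7)),key=lambda b:np.abs(b[1]).sum());print("strip",k,b)
M3=np.array([(60,42,64),(60,-42,64),(-60,42,64),(-60,-42,64)])/1e3
P=cr(148,243,528,0,[(581,103),(703,98),(602,252),(718,247)]);Q=cr(140,136,528,300,[(667,349),(691,433),(549,398),(573,514)])
for t in(32,None):
    pose=lambda p:(Ro.from_euler("ZY",[p[3],-np.radians(32) if t else p[4]]),np.array(p[:3]))
    print("upper",fit(M3,pose,[.4,.33,.06,0.]+([] if t else [-.56]),{"top":P,"scene":Q}))
E
python3 fit.py
```

```text
lower (array([ 0.43530334, -0.17614669, -0.98555294]), [[-0.2, 0.0], [-42.6, -5.9], [44.2, 6.5], [0.9, 0.4], [0.1, -0.7], [-4.6, -49.3], [6.6, 49.0], [0.1, -0.1]])
strip 33 (array([ 0.43572721,  0.09367286, -5.99115756]), [[0.2, 0.3], [-0.1, 0.4], [0.2, 0.3], [0.1, 0.2], [0.5, 0.3], [0.6, -0.2], [0.3, -0.4], [-0.2, -0.4]])
strip 31 (array([ 0.43576455,  0.0936071 , -5.98783664]), [[0.8, -0.0], [0.1, 0.3], [-0.0, 0.4], [-0.5, 0.5], [0.9, 0.8], [0.8, -0.0], [0.2, -0.6], [-0.7, -0.8]])
strip 29 (array([ 0.43577167,  0.09352699, -5.97731943]), [[1.4, -0.3], [0.4, 0.2], [-0.2, 0.4], [-1.0, 0.7], [1.3, 1.3], [0.9, 0.1], [0.0, -0.7], [-1.0, -1.3]])
strip 28 (array([0.43577573, 0.09349994, 0.31370806]), [[1.7, -0.4], [0.5, 0.2], [-0.3, 0.5], [-1.3, 0.8], [1.5, 1.6], [1.0, 0.2], [-0.0, -0.8], [-1.2, -1.6]])
upper (array([ 0.41933284,  0.34778034,  0.06250292, -0.18578159]), [[0.1, 0.3], [0.2, 0.3], [-0.4, 0.6], [0.2, 0.6], [0.4, -0.6], [0.4, -0.1], [1.3, 6.4], [0.3, -1.1]])
upper (array([ 0.41917603,  0.34785169,  0.06237795, -0.1850805 , -0.55563949]), [[0.1, 0.3], [0.2, 0.3], [-0.4, 0.6], [0.2, 0.6], [0.5, -0.6], [0.4, -0.1], [1.3, 6.4], [0.2, -1.1]])
```

```bash
sed -i 's/M=np.array(\[(60,42,33),(-60,42,33),(60,-42,33),(-60,-42,33)\])/M=np.array([(60,-42,33),(-60,-42,33),(60,42,33),(-60,42,33)])/; s/\[.437,-.175,a\]/[.437,-.175,a]/; s/(549,398)/(556,393)/' fit.py
cat > plan.py <<'E'
from h import *
from scipy.spatial.transform import Rotation as Ro
G=.163
def tool(y,z):
    y=np.array(y,float);z=np.array(z,float);return np.c_[np.cross(y,z),y,z]
def eul(R): return Ro.from_matrix(R).as_euler("xyz",degrees=True)
def tcp(g,R): return np.asarray(g)-G*R[:,2]
def down(yaw,s=1): return tool([s*np.cos(yaw),s*np.sin(yaw),0],[0,0,-1])   # closing line along yaw (rad)
E
python3 fit.py|grep -v "strip [23][1889]"; python3 - <<'E'
from plan import *
from station import r
import pickle
d=pickle.load(open("d0.pkl","rb"));q=1/1.5625
for n,u,v in[("top",415,298),("top",230,345),("top",470,280),("top",588,240),("scene",470,397),("scene",548,335)]: print(n,at(d[n],u*q,v*q,.33).round(3))
def test(nm,g,R): 
    j=r.inverse_kinematics(tcp(g,R),eul(R)); print(nm,tcp(g,R).round(3),None if j is None else np.round(j,0))
for s in(1,-1):
    R=down(.29,s);test("strip",[.4357,.0936,.034],R);test("strip up",[.4357,.0936,.13],R)
    for a in(.5,):
        R=down(a+np.pi/2,s);test("place",[.436,-.176,.04],R)
        R=down(a,s);test("seat",[.436,-.176,.095],R);test("seat up",[.436,-.176,.27],R)
    F=Ro.from_euler("ZY",[-.1855,-np.radians(32)]).as_matrix();o=np.array([.4193,.3478,.0625])
    R=tool(s*F[:,0],-F[:,2])
    for h in(.089,.16,.24):test("grip",o+F[:,2]*h,R)
E
```

```text
lower (array([ 0.43532748, -0.17544245,  0.22499499]), [[-0.2, 0.1], [1.1, 0.9], [0.5, -0.0], [0.4, 0.4], [0.0, -0.7], [0.3, -0.1], [0.5, -0.5], [-0.0, -0.6]])
strip 33 (array([ 0.43572721,  0.09367286, -5.99115756]), [[0.2, 0.3], [-0.1, 0.4], [0.2, 0.3], [0.1, 0.2], [0.5, 0.3], [0.6, -0.2], [0.3, -0.4], [-0.2, -0.4]])
upper (array([ 0.41983347,  0.34791175,  0.06138098, -0.18930269]), [[0.1, 0.1], [0.2, 0.2], [-0.4, 0.3], [0.0, 0.5], [0.7, -0.5], [0.5, 0.0], [-0.2, 7.7], [0.4, -1.1]])
upper (array([ 0.42046952,  0.34756087,  0.06213035, -0.19185361, -0.57209159]), [[0.1, 0.2], [0.2, 0.4], [-0.4, 0.1], [0.1, 0.3], [0.5, -0.6], [0.3, -0.0], [-0.0, 7.7], [0.5, -1.1]])
top [0.55 0.07 0.33]
top [0.541 0.355 0.33 ]
top [ 0.558 -0.019  0.33 ]
top [ 0.58  -0.215  0.33 ]
scene [ 0.551 -0.163  0.33 ]
scene [ 0.711 -0.13   0.33 ]
strip [0.436 0.094 0.197] [  8. -16. 112.   0.  84.  -9.]
strip up [0.436 0.094 0.293] [  8. -19. 104.   0.  95.  -9.]
place [ 0.436 -0.176  0.203] [ -26.  -12.  108.   -0.   84. -145.]
seat [ 0.436 -0.176  0.258] [-26. -14. 104.   0.  90. -55.]
seat up [ 0.436 -0.176  0.433] [-26. -14.  86.   0. 108. -55.]
grip [0.288 0.372 0.276] [ 58. -19. 109. -30.  80.  72.]
grip [0.251 0.379 0.336] [ 63. -22. 105. -31.  88.  72.]
grip [0.209 0.387 0.404] [ 69. -23.  98. -32.  97.  73.]
strip [0.436 0.094 0.197] None
strip up [0.436 0.094 0.293] None
place [ 0.436 -0.176  0.203] [-26. -12. 108.  -0.  84.  35.]
seat [ 0.436 -0.176  0.258] [-26. -14. 104.  -0.  90. 125.]
seat up [ 0.436 -0.176  0.433] [-26. -14.  86.  -0. 108. 125.]
grip [0.288 0.372 0.276] [  58.  -19.  109.  -30.   80. -108.]
grip [0.251 0.379 0.336] [  63.  -22.  105.  -31.   88. -108.]
grip [0.209 0.387 0.404] [  69.  -23.   98.  -32.   97. -107.]
```

```bash
python3 - <<'E'
from plan import *
from station import r
r.reach([.2,-.4,.40],r.sense()["orientation"])
R=down(.29);e=eul(R)
r.reach(tcp([.4357,.0936,.13],R),e)
s=r.snapshot("wrist");a=s["frame"].copy()
S=Ro.from_euler("z",.29)
for p in proj(s,S.apply(np.array([(0,y,40) for y in(33,11,-11,-33)])/1e3)+[.4357,.0936,.01]): cv2.drawMarker(a,tuple(int(v) for v in p.round()),(255,0,0),0,8)
cv2.imwrite("pics/w1.png",a[:,:,::-1]);print(r.sense()["clock"],r.sense()["tcp_pos"])
E
```

```text
2.8167 [0.43597315 0.09287753 0.29321189]
```

View pics/w1.png

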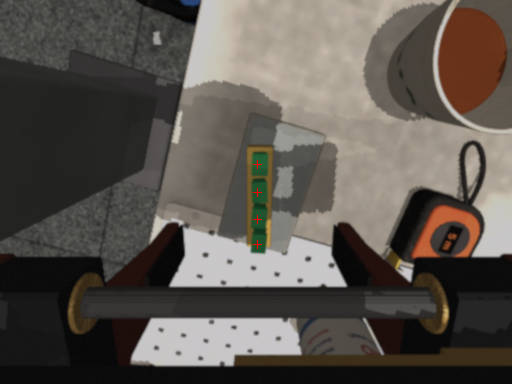

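The wrist view shows the four caps at (260,165) to (258,245), right on the predicted red marks, so the calibration holds. Now I'll grasp the strip and carry it to a hover over the deck.

```bash
python3 - <<'E'
from plan import *
from station import r
R=down(.29)
r.servo_line(tcp([.4357,.0936,.033],R),speed=.08)
r.grab(12);print(r.sense()["opening"],r.sense()["contact_force"].round(1))
r.servo_line(tcp([.4357,.0936,.16],R),speed=.12)
R=down(.225+np.pi/2,-1)
r.reach(tcp([.4353,-.1755,.16],R),eul(R))
s=r.snapshot("wrist");a=s["frame"].copy()
S=Ro.from_euler("z",.225)
for p in proj(s,S.apply(np.array([(60,-42,33),(-60,-42,33),(60,42,33),(-60,42,33),(73,55,14),(-73,55,14),(73,-55,14),(-73,-55,14)])/1e3)+[.4353,-.1755,0]): cv2.drawMarker(a,tuple(int(v) for v in p.round()),(255,0,0),0,8)
cv2.imwrite("pics/w2.png",cv2.resize(a[:,:,::-1],(800,600)));print(r.sense()["clock"],r.sense()["tcp_pos"],r.sense()["opening"],r.sense()["joints"].round())
E
```

```text
0.021901934258439844 [-1.1 -0.5 -0. ]
7.5167 [ 0.43552282 -0.17467727  0.32273158] 0.021898566030478517 [-26. -15.  98.   0.  97.  51.]
```

View pics/w2.png

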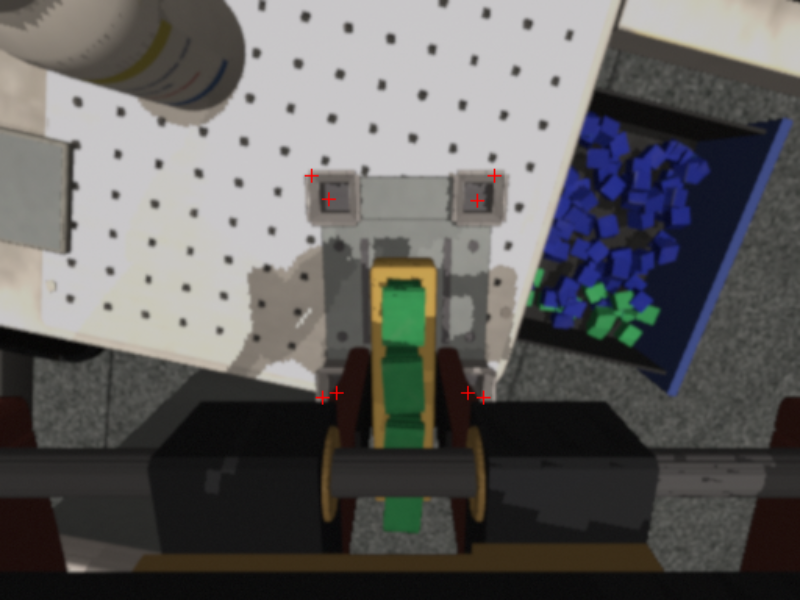

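The wrist view shows the far socket mouths at (332,198) and (480,199), about 3 px (1.5 mm) right of the predictions. The strip is aligned with the deck. I'll shift 1 mm, place and release it, then move to the rest.

```bash
python3 - <<'E'
from plan import *
from station import r
R=down(.225+np.pi/2,-1);c=[.4355,-.1765]
r.servo_line(tcp(c+[.05],R),speed=.12)
r.servo_line(tcp(c+[.038],R),speed=.03)
for z in(.0375,.037,.0365,.036):
    r.servo_line(tcp(c+[z],R),speed=.02);f=r.sense()["contact_force"][2];print(z,f.round(2))
    if abs(f)>2:break
r.let_go();r.wait(.2)
r.servo_line(tcp(c+[.16],R),speed=.12)
import pickle
s=r.snapshot("wrist");cv2.imwrite("pics/w3.png",s["frame"][:,:,::-1]);pickle.dump(s,open("w3.pkl","wb"))
print(r.sense()["clock"])
# to the rest, via a retracted waypoint
F=Ro.from_euler("ZY",[-.187,-np.radians(32)]).as_matrix();o=np.array([.4196,.3478,.0622])
for sg in(1,-1):
    R=tool(sg*F[:,0],-F[:,2]);j=r.inverse_kinematics(tcp(o+F[:,2]*.17,R),eul(R));print(sg,np.round(j))
R0=down(.225,-1);print(r.inverse_kinematics(tcp(c+[.1],R0),eul(R0)).round());R0=down(.225,1);print(r.inverse_kinematics(tcp(c+[.1],R0),eul(R0)).round())
E
```

```text
0.0375 0.02
0.037 -0.13
0.0365 4.07
12.4083
1 [ 64. -22. 104. -31.  89.  72.]
-1 [  64.  -22.  104.  -31.   89. -108.]
[-26. -14. 103.  -0.  91. 141.]
[-26. -14. 103.   0.  91. -39.]
```

View pics/w3.png

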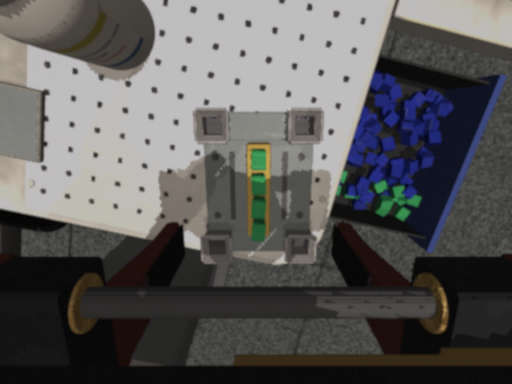

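The strip stands upright and centred on the deck, with the sockets at (211,125), (305,125), (217,249) and (300,249). I'll refit the lower frame from this view and go to the pre-grasp over the grip plate.

```bash
python3 - <<'E'
from plan import *
from station import r
import pickle
from scipy.optimize import least_squares
s=pickle.load(open("w3.pkl","rb"))
M=np.array([(60,42,33),(60,-42,33),(-60,42,33),(-60,-42,33)])/1e3
O=np.array([(211,125),(305,125),(217,249),(300,249)])
f=lambda p:(proj(s,Ro.from_euler("z",p[2]).apply(M)+[p[0],p[1],0])-O).ravel()
b=least_squares(f,[.4355,-.176,.225]);print(b.x.round(4),b.fun.round(1))
R=down(0.1,1);r.reach(tcp([.36,0.,.24],R),eul(R))
F=Ro.from_euler("ZY",[-.187,-np.radians(32)]).as_matrix();o=np.array([.4196,.3478,.0622])
R=tool(F[:,0],-F[:,2]);r.reach(tcp(o+F[:,2]*.17,R),eul(R));r.wait(.1)
s=r.snapshot("wrist");a=s["frame"].copy();pickle.dump(s,open("w4.pkl","wb"))
for p in proj(s,(F@(np.array([(60,42,64),(60,-42,64),(-60,42,64),(-60,-42,64),(6,32,106),(6,-32,106),(-6,32,106),(-6,-32,106)])/1e3).T).T+o): cv2.drawMarker(a,tuple(int(v) for v in p.round()),(255,0,0),0,8)
cv2.imwrite("pics/w4.png",cv2.resize(a[:,:,::-1],(800,600)));print(r.sense()["clock"],r.sense()["tcp_pos"]-tcp(o+F[:,2]*.17,R))
E
```

```text
[ 0.4372 -0.1772  0.2284] [-0.5  0.1  0.6 -0.2 -0.9  0.2  0.7 -0. ]
14.9417 [ 0.00100051 -0.00072188  0.00023216]
```

View pics/w4.png

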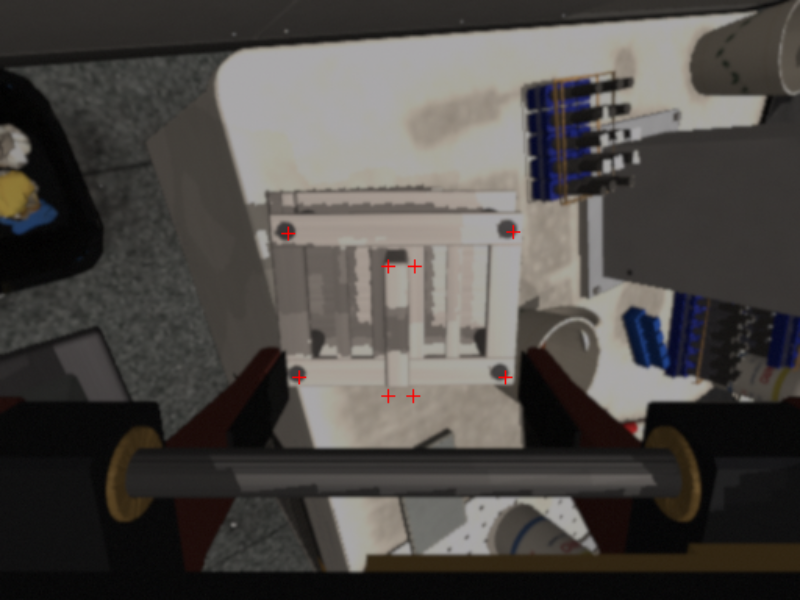

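The bolt heads are at (286,230), (508,229), (298,374) and (500,373), about 3 px (1.5 mm) off the prediction. I'll correct in-plane, grasp, lift along the frame normal, and straighten up at a retracted waypoint.

```bash
python3 - <<'E'
from plan import *
from station import r
import pickle
from scipy.optimize import least_squares
s=pickle.load(open("w4.pkl","rb"))
M=np.array([(60,42,64),(60,-42,64),(-60,42,64),(-60,-42,64)])/1e3
O=(np.array([(508,229),(500,373),(286,230),(298,374)])+.5)/1.5625-.5
F0=Ro.from_euler("ZY",[-.187,-np.radians(32)]).as_matrix();o0=np.array([.4196,.3478,.0622])
pose=lambda p:(F0@Ro.from_euler("z",p[2]).as_matrix(),o0+F0@[p[0],p[1],p[3]])
def f(p):
    F,o=pose(p);return np.r_[(proj(s,M@F.T+o)-O).ravel(),p[3]/.003]
b=least_squares(f,[0,0,0,0.]);F,o=pose(b.x);print(b.x.round(4),b.fun.round(1),o)
R=tool(F[:,0],-F[:,2]);e=eul(R)
r.servo_line(tcp(o+F[:,2]*.14,R),e,speed=.1)
r.servo_line(tcp(o+F[:,2]*.089,R),e,speed=.06);print("pre",r.sense()["contact_force"].round(1))
r.grab(55);q=r.sense();print(q["opening"],q["gripper_force"],q["contact_force"].round(1))
r.servo_line(tcp(o+F[:,2]*.105,R),e,speed=.03);q=r.sense();print(q["opening"],q["contact_force"].round(1))
r.servo_line(tcp(o+F[:,2]*.14,R),e,speed=.06)
g=o+F[:,2]*.14+[-.0,0,.08];r.servo_line(tcp(g,R),e,speed=.1)
q=r.sense();print(q["clock"],q["opening"],q["contact_force"].round(1),q["torque"].round(2))
np.save("up.npy",np.c_[F,o])
s=r.snapshot("scene");cv2.imwrite("pics/s5.png",cv2.resize(s["frame"][60:340,40:440,::-1],(800,560)))
E
```

```text
[-0.0017  0.0011  0.0055 -0.0033] [ 0.3 -0.1  0.5 -0.2 -0.   0.3 -0.8  0.  -1.1] [0.42011968 0.34878562 0.05851524]
pre [0.  0.2 0.4]
0.01201233882612446 54.99981880187988 [-0.8  0.8  0. ]
0.012006750990187737 [ 0.2  0.7 -3.8]
19.9417 0.01185939893979807 [ 0.7 -0.2 -4.3] [0.04 0.6  0.02]
```

View pics/s5.png

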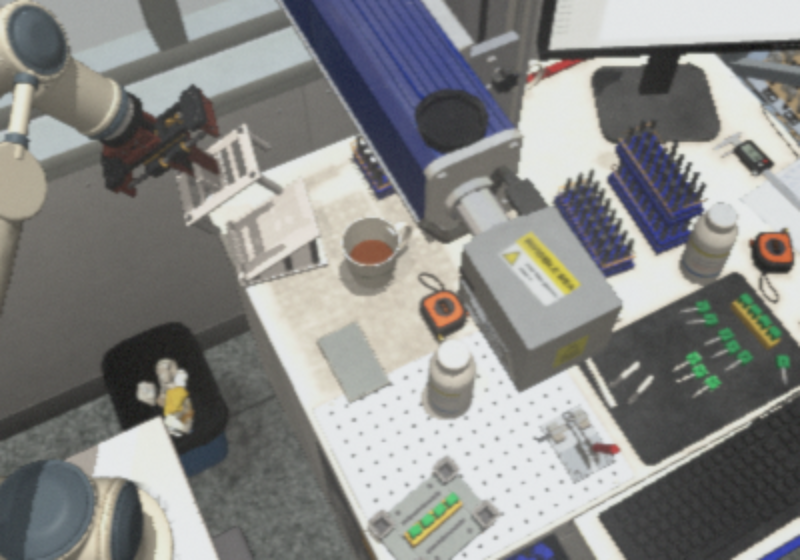

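The scene view shows the frame held clear of the rest at (220,175), the strip still on the deck at (430,520), and the bottle, mug and tape unmoved. Now I'll carry the frame in an upright pose along the near side to a hover over the lower frame.

```bash
python3 - <<'E'
from plan import *
from station import r
c=[.4368,-.1770];yaw=.2275
R=down(0.,1);r.reach(tcp([.36,.2,.26],R),eul(R))
R=down(.1,1);r.reach(tcp([.37,0.,.26],R),eul(R))
R=down(yaw,1);r.reach(tcp([.38,-.177,.20],R),eul(R))
h=.08
r.servo_line(tcp(c+[h+.089],R),eul(R),speed=.1);r.wait(.3)
q=r.sense();print(q["clock"],q["opening"],q["contact_force"].round(1),q["torque"].round(2),q["tcp_pos"]-tcp(c+[h+.089],R),q["orientation"]-eul(R))
Z=Ro.from_euler("z",yaw)
tiles=[]
for n,(u,v) in(("scene",(257,310)),("top",(347,225))):
    s=r.snapshot(n);a=cv2.resize(s["frame"][v-50:v+50,u-50:u+50],(400,400),interpolation=cv2.INTER_CUBIC)
    for M,z,col in(([(x,y,64) for x in(60,-60) for y in(42,-42)],h,(255,0,0)),([(x,y,33) for x in(60,-60) for y in(42,-42)],0,(0,0,255))):
        for p in proj(s,Z.apply(np.array(M)/1e3)+c_ if 0 else Z.apply(np.array(M)/1e3)+np.r_[c,z]):
            cv2.drawMarker(a,tuple(int(k) for k in (p-[u-50,v-50]+.5)*4-.5),col,0,12)
    tiles.append(a)
w=r.snapshot("wrist")["frame"]
cv2.imwrite("pics/s6.png",np.hstack(tiles)[:,:,::-1]);cv2.imwrite("pics/w6.png",w[:,:,::-1])
E
```

```text
23.4667 0.011632063738651605 [ 0.1  0.4 -4.6] [-0.05 -0.12 -0.03] [-2.33428619e-04 -8.40632736e-05  4.16065532e-04] [-0.03378177  0.02749836 -0.02099879]
```

View pics/s6.png

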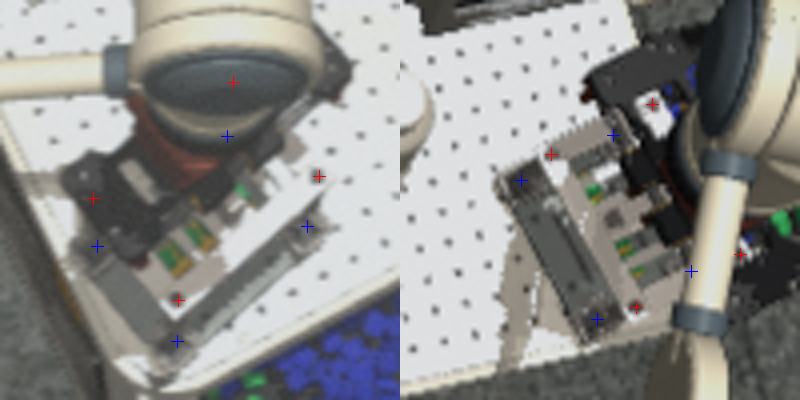

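The overlay shows the held frame's bolt heads on the red marks, e.g. scene (178,300) and top (551,155), and the sockets on the blue ones. Now I'll descend gently, yielding sideways to contact force.

```bash
python3 - <<'E'
from plan import *
from station import r
c=np.array([.4368,-.1770]);R=down(.2275,1);e=eul(R)
r.servo_line(tcp(np.r_[c,.036+.089],R),e,speed=.08);r.wait(.1)
b=r.sense()["contact_force"].copy();h=.036
while h>.002:
    h-=.0015;r.servo_line(tcp(np.r_[c,h+.089],R),e,speed=.02)
    q=r.sense();f=q["contact_force"]-b
    print(round(h*1e3,1),f.round(1),q["torque"].round(2),round((q["tcp_pos"][2]-.252)*1e3,1))
    if np.hypot(*f[:2])>2: c=c+f[:2]/np.hypot(*f[:2])*min(.0006,1e-4*np.hypot(*f[:2]))
    if f[2]>10: break
print(q["clock"],c,q["opening"])
E
```

```text
34.5 [-0.9  0.3  0.5] [-0.07 -0.1  -0.  ] 34.7
33.0 [-0.6  0.  -0.6] [ 0.01 -0.11 -0.02] 32.8
31.5 [-1.4  0.5 -0.5] [-0.05 -0.16 -0.03] 31.3
30.0 [-0.8 -0.6  0. ] [-0.05 -0.12  0.01] 29.8
28.5 [-0.5 -0.1 -0.5] [-0.03 -0.12 -0.03] 28.3
27.0 [-1.1  0.1 -0.9] [-0.   -0.06 -0.02] 26.9
25.5 [-1.   0.1 -0.2] [-0.03 -0.11  0.03] 25.4
24.0 [-0.2  0.1  0.5] [-0.01 -0.08  0.  ] 23.8
22.5 [-0.7 -0.7 -0.1] [ 0.01 -0.1   0.01] 22.3
21.0 [-0.2  0.4 -0.2] [-0.05 -0.11 -0.01] 20.9
19.5 [-1.1 -0.4 -0. ] [-0.02 -0.13 -0.  ] 19.3
18.0 [-0.4 -0.4  0.5] [-0.06 -0.04  0.05] 17.8
16.5 [-0.3  0.5  0.5] [-0.02 -0.08 -0.02] 16.4
15.0 [-1.   0.9 -0.5] [ 0.02 -0.09  0.05] 14.9
13.5 [-0.2  0.5 -0.4] [-0.02 -0.15 -0.11] 13.3
12.0 [0.2 0.2 0.1] [-0.06 -0.03 -0.03] 11.8
10.5 [-0.5  0.  -0.3] [-0.01 -0.13  0.02] 10.3
9.0 [-0.3 -0.2  0.2] [-0.09 -0.11  0.01] 8.8
7.5 [-0.6  0.3 -0.3] [-0.04 -0.05 -0.02] 7.5
6.0 [-4.8  2.8  9.4] [ 0.29  0.74 -0.05] 7.3
4.5 [-6.1  3.3 16.5] [ 0.32  1.14 -0.07] 7.2
29.6667 [ 0.4357886  -0.17643734] 0.011759761939509655
```

```bash
python3 - <<'E'
from plan import *
from station import r
R=down(.2275,1);c=[.4363,-.1767];e=eul(R)
r.servo_line(tcp(np.r_[c,.0065+.089],R),e,speed=.02);print(r.sense()["contact_force"].round(1))
r.let_go();r.wait(.3);print(r.sense()["contact_force"].round(1),r.sense()["opening"])
r.servo_line(tcp(np.r_[c,.22],R),e,speed=.12)
r.reach([.27,-.25,.40],e);r.wait(.3)
Z=Ro.from_euler("z",.2275);tiles=[]
for n,(u,v) in(("scene",(257,310)),("top",(347,225))):
    s=r.snapshot(n);a=cv2.resize(s["frame"][v-50:v+50,u-50:u+50],(400,400),interpolation=cv2.INTER_CUBIC)
    for p in proj(s,Z.apply(np.array([(x,y,70) for x in(60,-60) for y in(42,-42)])/1e3)+[.4368,-.177,0]):
        cv2.drawMarker(a,tuple(int(k) for k in (p-[u-50,v-50]+.5)*4-.5),(255,0,0),0,12)
    tiles.append(a)
cv2.imwrite("pics/s7.png",np.hstack(tiles)[:,:,::-1]);print(r.sense()["clock"])
E
```

```text
[-0.3  2.   4. ]
[-0.4 -0.3 -0.2] 0.08762629560792866
33.8
```

View pics/s7.png

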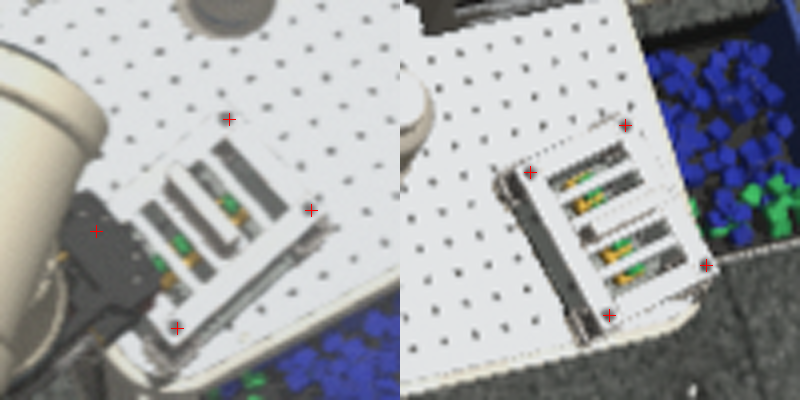

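The pictures show all four deck corners on the marks for the seated height (70 mm), e.g. scene (311,210) and top (530,172). The strip is upright underneath and the gripper is clear, so I'll hand in.

```bash
python3 -c "
from station import r
print(r.hand_in())"
```

```text
the job is handed in; nothing more can be done
None
```

I handed the job in at about 34 s: the strip is upright in the middle of the lower deck and the upper frame is lowered over it, with its deck corners at the seated height in the last pictures. I didn't touch the bottle, mug or tape measure; no verdict came back.

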